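# Wedge a sagging copy board level

## Robot

A 6-joint arm with a two-finger parallel gripper is mounted at the origin on the work surface. World frame = base frame: x ahead of the robot, y to its left, z up, the work surface at z = 0. Lengths are in m, angles in rad, forces in N, time in s.
With the tool pointing down it reaches from about 0.375 to 0.975 m from the base axis. Payload 3.8 kg.
Tool frame: the origin (TCP) lies on the centre line of the jaws, within the pads' length; the fingertips stand 25 mm ahead of it and the grasp point (between the pads) lies 6 mm ahead of it; y points along the fingers, z is the direction in which the jaws open and shut, and the axes are right-handed (so a half turn about y gives the same grasp; the last joint's range is limited). The gripper opens to 85 mm and grips with 20 to 120 N. Pads are 22 mm wide; open, the fingers measure 114 mm over their backs; the gripper's body (76 mm by 85 mm) begins 54 mm behind the grasp point. The pads swing forward as they close: fully open they stand 13 mm farther back than shut.
Start: joints at [-1.145, 0.264, 1.604, -0, 1.274, -0.037], TCP at [0.301, -0.604, 0.256] pointing down, gripper open.
Joint ranges: [-2.63, 2.63], [-0.94, 2.18], [0.31, 2.57], [-1.31, 4.45], [0, 2.66], [-2.55, 2.55]. Speed limits (rad/s): [2.57, 2.57, 3.14, 3.14, 3.14, 3.14].

## Interface

Orientations are given as a rotation vector (axis times angle).
In Python, from workcell import bot gives the robot as it stands.
- The arm moves only by the shell command python3 -m jog 'ROWS' [FORCE]. ROWS is JSON, a list of rows, each a list of 5 numbers: the shift along the world's x, y, z in mm, then the turn about the world's z in degrees, then the finger opening in mm, from 0 to 85.4. A call has exactly 10 rows; each row is the pose to reach, as a shift and turn from the pose commanded when the call began; what a row does not reach only later rows make up. A row lasts 1/8 s, in which the tool goes at most 62.5 mm and 10.7 degrees, less where a joint would pass 70% of its speed; a pose out of reach is approached as far as the arm can. A call with a gripper value outside its range is refused whole. The fingers move at their own pace and stop on an object; FORCE is the grip in N (left out, the last holds). Time passes only in rows, so rows that repeat a pose let the fingers close, or fill a call up. It gives the time, the measured TCP pose, the force and the opening at its end, in the units of the state.
- bot.read_state(): the state, without advancing time (a new reading comes with each control period).
- bot.read_camera(name): name is "scene" or "side" or "wrist"; returns a dict with "pixels" (384x512x3 uint8, red, green, blue), "fx", "fy", "cx", "cy" (pixels), "R" (3x3) and "t" (3): a world point X has camera coordinates R X + t. Camera axes: x right, y down, z forward; pixel columns grow to the right and rows downward; lengths in m; the calibration is good to about 2 mm. A picture is of the moment at which its call begins. There is no depth.
- bot.finish_job(): hands the job in, once; it reports no verdict.
The state is a dict: "time": time; "q": joint angles; "joint_vel": joint speeds; "joint_torque": joint torques, N m; "tool_pos": TCP position; "tcp_rot": TCP orientation; "wrist_force": force on the tool from outside, world axes, zero at the start; "torque": the same for the moment, N m; "width": opening from 0.0 (shut) to 1.0 (fully open).
Only numpy, scipy, OpenCV 4.12 (cv2) and the standard library are available. Lean on these libraries where they do the work, as an engineer would, in place of code of your own. Each camera call takes 0.05 s, during which the arm holds its last target.

## Task

The hinged copy board that carries the mounted drawing sags at its free edge. Take the taller of the two wooden wedges and slide it, thin end first and square to the edge, under the middle of that free edge, pressing it in gently until the board is level and firmly held up against its two stops without being forced. Leave the wedge there with the gripper clear of it; do not lift or press the board with the gripper, and leave the other things alone.

Things in the scene. Friction and masses are not known exactly. Their poses are not given: they have to be found in the camera images.
- wedge: Taller wooden wedge, loose, 70 g, 165 long x 30 wide, flat on the table, toe roughly to -y. Origin: centre of underside; x along its length to the thin end. From its toe (x = +82.5, 3 high) it rises evenly (about 1 in 6) to 23.8 at x = -47.5; from there to x = -82.5 it is a plain block 35 x 30 x 23.8 high: grasp it across the 30 mm or push it from behind.
- wedge_tip (a point): Middle of the lower edge of the tall wedge's toe (82.5 mm from its origin along +x).
- wedge_grip (a point): Point in the middle of the tall wedge's block end, 65 mm from its origin along -x and 12 mm above its underside; axes as the wedge.
- board: Plywood copy board with a mounted drawing, 240 x 220 x 10, 0.4 kg, hinged along a 220 mm edge in a fixed stand. Origin: middle of the hinged edge, underside; -x runs to the free edge, z is its upward normal. Level, its underside is 16 to 21 above the table (screw feet, set anew each time). It turns freely from its sag of 0.04 rad up to level, where two steel lips stop it rigidly.
- board_edge (a point): Middle of the free edge, underside, 240 from the hinge; faces roughly +y of the world; 9.6 mm below level when sagging. Axes as the board: +x points inwards to the hinge (the way the wedge goes in), y along the edge. The stand's rails and the lips lie 105 to 135 either side: the middle is open. Its waxed taper slides in at 1 to 3 N of push; snug against the stops takes about 7 N.
- low_wedge: The low wooden wedge, as long and wide (165 x 30) but only 11 mm high at its thick end: too low for the job, leave alone. Origin: centre of its underside, x towards its thin end.
- block: Plain wooden block 35 x 35 x 50 high, bystander. Origin: centre of its underside.
- loupe: Black magnifying loupe, 40 mm across, 40 high, bystander. Origin: centre of its underside.
- folder: White flat folding bone, 150 x 22 x 5, lying flat, bystander. Origin: centre of its underside, x along its length.
- paperweight: Round steel paperweight with a knob, 56 mm across, 42 high, bystander. Origin: centre of its underside.
Mind the look-alikes: they are no part of the job. What is shaped like the wedge but red or turquoise is not meant.

How it is judged:
On the way, in this order (a step that is already met when the one before it is completed fails the run):
1. the toe of the tall wedge lies flat under the middle of the free edge, square to it, while the board still sags (x of wedge_tip in the frame of board_edge above 0.005 m and angle between board_edge's own z axis and vertical above 0.02 rad and y of wedge_tip in the frame of board_edge between -0.04 and 0.04 m and angle between the x axis of wedge and the x axis of board_edge, either way round below 0.2 rad and angle between wedge's own z axis and vertical below 0.06 rad), for 0.1 s.
2. the board is level and the wedge holds it firmly against its stops (angle between board_edge's own z axis and vertical below 0.006 rad and contact force between wedge and board above 5 N and x of wedge_tip in the frame of board_edge above 0.045 m and y of wedge_tip in the frame of board_edge between -0.04 and 0.04 m and angle between the x axis of wedge and the x axis of board_edge, either way round below 0.2 rad and angle between wedge's own z axis and vertical below 0.06 rad), for 0.2 s.
At the end, for the whole second after the job is handed in: Board within 0.006 rad of level; tall wedge presses on it with over 5 N (the board alone rests on it with at most 2.6 N); wedge flat within 0.06 rad, toe over 45 mm inside the free edge, within 40 mm of its middle, square within 0.2 rad; all at rest, released (all of step 2 and linear speed of wedge below 0.01 m/s and angular speed of board below 0.02 rad/s); the robot touches nothing.
It fails at once if the wedge is forced: it presses on the board with more than 16 N (contact force between wedge and board above 16 N).
It fails at once if the board is lifted or pressed by the robot (more than 4 N) (contact force between any of the fingers, the arm and board above 4 N).
It fails at once if another thing (low wedge, block, loupe, folding bone, paperweight) is moved by more than 20 mm (distance of any of low_wedge, block, loupe, folder, paperweight from where it was at the start of the episode above 0.02 m).
It also fails if it takes over 67 s, if anything falls off the work surface, if the arm or the gripper's body presses on something with over 40 N, if the wrist force passes 120 N, or if a joint passes its speed limit or range.

## Working session

There is one attempt and no reset: what is moved stays moved. The work goes in short steps, Python scripts to look and compute and a shell command to move; the robot and the scene stay as the last step left them, time stands still between calls to the robot, and variables do not carry over. Pictures are saved under pics/ and viewed, and the job is handed in when it is done.

```bash
mkdir -p pics; ls; python3 - <<'E'
from workcell import bot
import cv2,numpy as np,pickle
s=bot.read_state();print(s)
d={}
for n in("scene","side","wrist"):
    c=bot.read_camera(n);d[n]=c
    cv2.imwrite(f"pics/{n}0.png",cv2.cvtColor(c["pixels"],cv2.COLOR_RGB2BGR))
    print(n,c["fx"],c["cx"],c["cy"],(-np.array(c["R"]).T@c["t"]).round(3),np.array(c["R"]).round(2).tolist())
pickle.dump(d,open("v0.pkl","wb"))
E
```

```text
pics
{'time': 0.0, 'q': array([-1.14491734e+00,  2.64769901e-01,  1.60539559e+00, -7.65912131e-06,
        1.27371202e+00, -3.68665615e-02]), 'joint_vel': array([ 0.00090654,  0.00160579,  0.00044156,  0.00157338, -0.00048849,
       -0.00168931]), 'joint_torque': array([ 1.51455817e-03, -5.15100682e+01, -3.67318618e+01, -5.92932270e-05,
        1.29709026e-02, -1.23407426e-05]), 'tool_pos': array([ 0.30105579, -0.60337379,  0.25493903]), 'tcp_rot': array([-0.46320805,  1.96647467, -1.96195364]), 'wrist_force': array([0.34777407, 0.22229578, 0.45823045]), 'torque': array([-0.03814625, -0.0385005 , -0.00604326]), 'width': 0.997273079319805}
scene 362.9316795080729 259.9754384111838 198.45269785629299 [1.033 0.194 0.813] [[-0.22, 0.98, -0.01], [0.81, 0.18, -0.56], [-0.55, -0.13, -0.83]]
side 449.6167357005877 260.5592972099054 192.4260213021932 [-0.081  0.724  0.58 ] [[-0.72, -0.7, 0.02], [-0.38, 0.36, -0.85], [0.59, -0.62, -0.52]]
wrist 288.87040497727486 252.24674297857385 191.91212327128986 [ 0.374 -0.568  0.372] [[0.45, -0.89, -0.0], [-0.85, -0.42, 0.32], [-0.28, -0.14, -0.95]]
```

View pics/scene0.png

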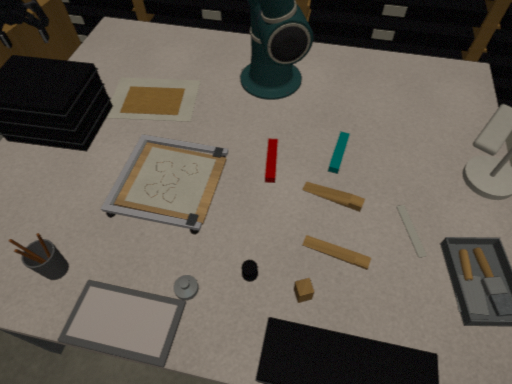

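View pics/side0.png

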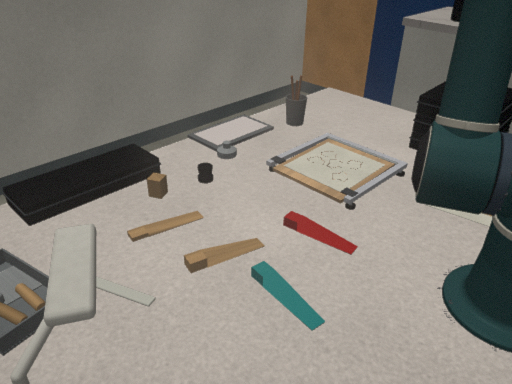

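View pics/wrist0.png

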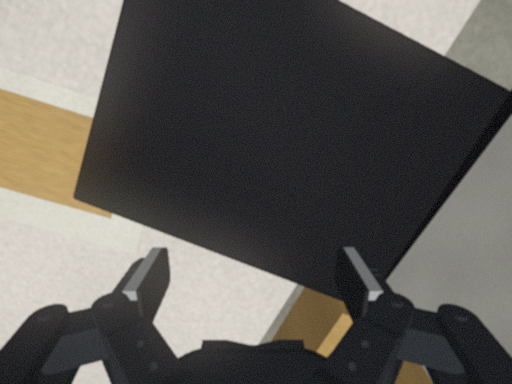

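Candidates for the wedge: wood at scene (335,195), which is thicker in both views; wood at (337,251), which is the low one; red at (271,160); turquoise at (339,152). I choose (335,195), seen at side (225,253), and will check it in close crops.

```bash
python3 - <<'E'
import cv2,numpy as np,pickle
d=pickle.load(open("v0.pkl","rb"))
def crop(n,x0,y0,x1,y1,k,name):
    im=cv2.cvtColor(d[n]["pixels"],cv2.COLOR_RGB2BGR)[y0:y1,x0:x1]
    im=cv2.resize(im,None,fx=k,fy=k,interpolation=cv2.INTER_CUBIC)
    for x in range((x0+9)//10*10,x1,10): cv2.putText(im,str(x),((x-x0)*k,8),0,.3,(255,0,0)) if x%20==0 else 0
    for y in range((y0+9)//10*10,y1,10): cv2.putText(im,str(y),(0,(y-y0)*k),0,.3,(255,0,0))
    return im
a=crop("scene",295,175,375,275,5,"");b=crop("side",120,200,280,275,5,"")
cv2.imwrite("pics/c1.png",a);cv2.imwrite("pics/c2.png",b)
cv2.imwrite("pics/c3.png",crop("scene",95,130,235,235,5,""))
E
```

```text
(no output)
```

View pics/c1.png

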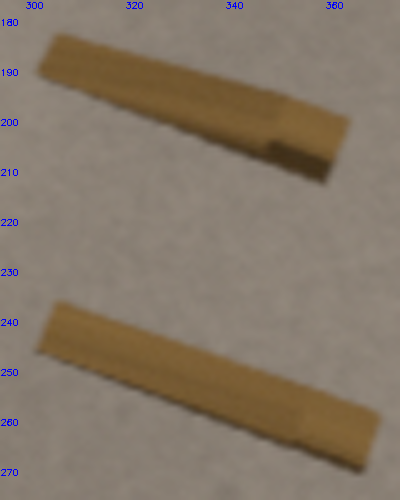

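View pics/c2.png

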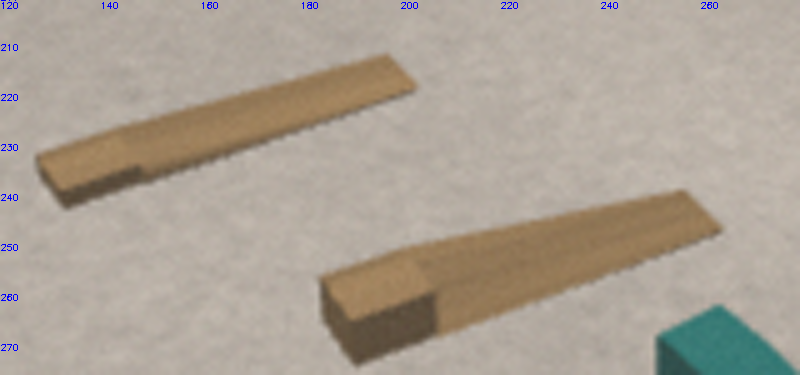

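View pics/c3.png

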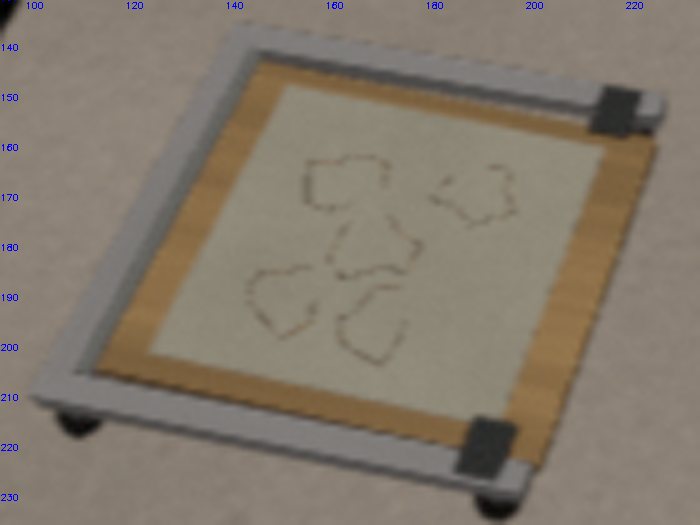

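The crops confirm it: the tall wedge is at scene (335,195), with its toe at (305,186) and a 24 mm block end at (362,204). The wood at (337,251) is thin, so it is the low one. The board's free edge runs from scene (226,159) to (203,224).

```bash
cat > h.py <<'E'
import numpy as np
def ray(c,u,v):
    R=np.array(c["R"]);t=np.array(c["t"])
    d=R.T@np.array([(u-c["cx"])/c["fx"],(v-c["cy"])/c["fy"],1.]);return -R.T@t,d
def onz(c,u,v,z):
    o,d=ray(c,u,v);return o+d*(z-o[2])/d[2]
def tri(ca,pa,cb,pb):
    A=[];b=[]
    for c,p in((ca,pa),(cb,pb)):
        o,d=ray(c,*p);d=d/np.linalg.norm(d);P=np.eye(3)-np.outer(d,d);A.append(P);b.append(P@o)
    return np.linalg.lstsq(np.vstack(A),np.hstack(b),rcond=None)[0]
def proj(c,X):
    p=np.array(c["R"])@X+c["t"];return c["fx"]*p[0]/p[2]+c["cx"],c["fy"]*p[1]/p[2]+c["cy"]
E
python3 - <<'E'
import pickle,numpy as np,cv2
from h import *
d=pickle.load(open("v0.pkl","rb"));S=d["scene"];T=d["side"]
np.set_printoptions(precision=4,suppress=True)
for n,pa,z1,pb,z2 in [("toeA",(306.4,181.8),.003,(264.2,246.2),0.003),("toeB",(302.8,190.2),0.003,(257,238),.003),("backA top",(365,198.4),.0238,(189.8,264),.0238),("backB top",(361.6,207),.0238,(184,255.2),.0238)]:
    print(n,onz(S,*pa,z1),onz(T,*pb,z2),tri(S,pa,T,pb))
for p in((226.2,159),(203,224)): print(onz(S,*p,.019))
im=cv2.cvtColor(T["pixels"],cv2.COLOR_RGB2BGR)[130:215,260:410]
cv2.imwrite("pics/c4.png",cv2.resize(im,None,fx=5,fy=5,interpolation=cv2.INTER_CUBIC))
E
```

```text
toeA [0.4176 0.1851 0.003 ] [0.4134 0.1871 0.003 ] [0.4156 0.1849 0.0005]
toeB [0.448  0.1797 0.003 ] [0.4431 0.178  0.003 ] [0.4453 0.1781 0.001 ]
backA top [0.4547 0.343  0.0238] [0.4557 0.3446 0.0238] [0.4553 0.3438 0.0239]
backB top [0.4836 0.336  0.0238] [0.4837 0.3366 0.0238] [0.4837 0.3363 0.0237]
[ 0.3977 -0.0498  0.019 ]
[ 0.6162 -0.0501  0.019 ]
```

View pics/c4.png

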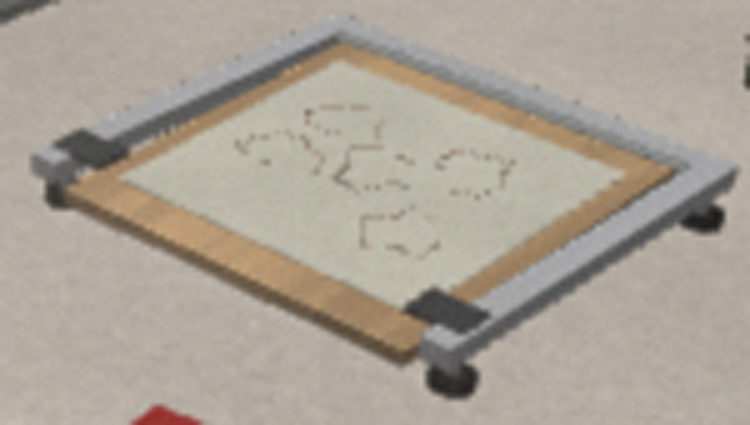

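```bash
python3 - <<'E'
import pickle,numpy as np,cv2
from scipy.spatial.transform import Rotation as Ro
from workcell import bot
from h import *
d=pickle.load(open("v0.pkl","rb"));S=d["scene"];T=d["side"]
np.set_printoptions(precision=4,suppress=True)
print("edge",tri(S,(226.2,159),T,(339.6,200)),tri(S,(203,224),T,(273.6,168.4)))
print("red",[onz(S,*p,.01)[:2] for p in((266,181),(275,181),(267,140),(278,140))])
# stand rail outer right corners / left
for p in((198.5,230),(101,209)): print("rail",onz(S,*p,.02))
s=bot.read_state();M=Ro.from_rotvec(s["tcp_rot"]).as_matrix();print(M, np.degrees(np.arctan2(M[1,2],M[0,2])))
E
```

```text
edge [ 0.397  -0.0501  0.0183] [ 0.6127 -0.0532  0.0152]
red [array([0.4437, 0.076 ]), array([0.4385, 0.1002]), array([0.2932, 0.0473]), array([0.2863, 0.0794])]
rail [ 0.6356 -0.0556  0.02  ]
rail [ 0.63   -0.3221  0.02  ]
[[-0.8948 -0.0007  0.4464]
 [-0.4464  0.0016 -0.8948]
 [-0.0001 -1.     -0.0018]] -63.48505907504166
```

```bash
python3 -m jog '[[30,50,0,5,60],[70,110,0,10,60],[110,170,0,15,60],[150,230,0,20,60],[180,290,0,25,60],[200,350,0,30,60],[210,410,0,35,60],[210,470,0,40,60],[205,530,0,45,60],[200,590,0,49.6,60]]' 25; python3 - <<'E'
from workcell import bot
s=bot.read_state();print(s["tool_pos"],s["q"],s["wrist_force"])
E
```

```text
time: 1.4
tool_pos: [0.5026, -0.0354, 0.2561]
tcp_rot: [-1.086, 1.384, -1.384]
wrist_force: [0.4, 0.0, 0.2]
width: 0.702
[ 0.50255972 -0.03539028  0.25607732] [-1.19849098e-01 -6.31357727e-02  1.96244695e+00  1.66393496e-04
  1.24221730e+00  1.19863390e-01] [0.43656776 0.03076622 0.22137948]
```

```bash
python3 -m jog '[[-5,50,-10,0,60],[-10,100,-30,0,60],[-15,150,-50,0,60],[-20,200,-70,0,60],[-25,250,-90,0,60],[-30,290,-110,0,60],[-34,320,-120,0,60],[-36,337,-125,0,60],[-36,337,-125,0,60],[-36,337,-125,0,60]]'; python3 - <<'E'
from workcell import bot
import cv2,pickle
from h import *
from scipy.spatial.transform import Rotation as Ro
s=bot.read_state();print(s["tool_pos"]);M=Ro.from_rotvec(s["tcp_rot"]).as_matrix();print(M, np.degrees(np.arctan2(M[1,2],M[0,2])))
d={}
for n in("scene","wrist"):
    c=bot.read_camera(n);d[n]=c
    cv2.imwrite(f"pics/{n}1.png",cv2.cvtColor(c["pixels"],cv2.COLOR_RGB2BGR))
pickle.dump(d,open("v1.pkl","wb"))
E
```

```text
time: 2.65
tool_pos: [0.4674, 0.2989, 0.1317]
tcp_rot: [-1.084, 1.385, -1.386]
wrist_force: [-0.4, 0.2, 0.5]
width: 0.703
[0.46735776 0.29887011 0.13173175]
[[-2.40351784e-01  5.54896230e-04  9.70685692e-01]
 [-9.70685848e-01 -2.10478152e-04 -2.40351702e-01]
 [ 7.09378773e-05 -9.99999824e-01  5.89218717e-04]] -13.907301506080444
```

View pics/wrist1.png

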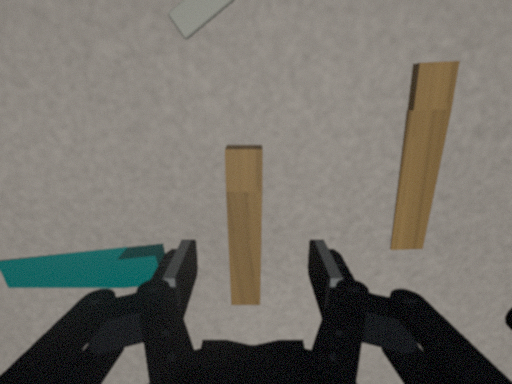

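The wrist view shows the wedge between the jaws' sides, with its block end at (244,168) and its toe at (245,304). I'll check its pose from this view.

```bash
python3 - <<'E'
from workcell import bot
import cv2,pickle
from h import *
np.set_printoptions(precision=4,suppress=True)
s=bot.read_state();print(s["time"],s["tool_pos"])
c=bot.read_camera("wrist");pickle.dump(c,open("v2.pkl","wb"))
im=cv2.cvtColor(c["pixels"],cv2.COLOR_RGB2BGR);h=cv2.cvtColor(im,cv2.COLOR_BGR2HSV)
m=cv2.inRange(h,(8,70,60),(25,255,255))
n,l,st,ce=cv2.connectedComponentsWithStats(m)
for i in range(1,n):
    if st[i,4]>2000: 
        k,_=cv2.findContours((l==i).astype('u1'),0,2); r=cv2.boxPoints(cv2.minAreaRect(k[0])); print(st[i],r.tolist())
        ap=cv2.approxPolyDP(k[0],3,True)[:,0];print(ap.tolist())
        print([onz(c,*p,.0238).round(4).tolist() for p in ap],[onz(c,*p,.003).round(4).tolist() for p in ap])
E
```

```text
2.75 [0.4675 0.2987 0.1319]
[ 391   61   68  189 7308] [[387.0799865722656, 248.44000244140625], [414.7399597167969, 54.820003509521484], [458.4199523925781, 61.05999755859375], [430.7599792480469, 254.67999267578125]]
[[458, 61], [419, 63], [413, 67], [391, 249], [422, 247]]
[[0.6363, 0.3642, 0.0238], [0.6091, 0.3696, 0.0238], [0.6048, 0.368, 0.0238], [0.5755, 0.2233, 0.0238], [0.6021, 0.2187, 0.0238]] [[0.65, 0.3631, 0.003], [0.6203, 0.369, 0.003], [0.6156, 0.3672, 0.003], [0.5836, 0.2091, 0.003], [0.6126, 0.2041, 0.003]]
[ 225  146   38  159 5269] [[225.0, 146.0], [262.0, 146.0], [262.0, 304.0], [225.0, 304.0]]
[[227, 146], [231, 301], [258, 304], [261, 148]]
[[0.4598, 0.3454, 0.0238], [0.4244, 0.2041, 0.0238], [0.4482, 0.1947, 0.0238], [0.4852, 0.3375, 0.0238]] [[0.4572, 0.3426, 0.003], [0.4186, 0.1882, 0.003], [0.4446, 0.1779, 0.003], [0.485, 0.3339, 0.003]]
```

```bash
python3 -m jog '[[0,24,-10,0,60],[0,24,-30,0,60],[0,24,-50,0,60],[0,24,-70,0,60],[0,24,-85,0,60],[0,24,-95,0,60],[0,24,-103,0,60],[0,24,-103,0,60],[0,24,-103,0,60],[0,24,-103,0,60]]' 25; python3 - <<'E'
from workcell import bot
import cv2
s=bot.read_state();print(s["tool_pos"],s["wrist_force"])
for n in("side","wrist"):
    c=bot.read_camera(n);im=cv2.cvtColor(c["pixels"],cv2.COLOR_RGB2BGR)
    if n=="side": im=cv2.resize(im[180:320,120:320],None,fx=4,fy=4,interpolation=2)
    cv2.imwrite(f"pics/{n}2.png",im)
E
```

```text
time: 4.05
tool_pos: [0.4675, 0.3239, 0.029]
tcp_rot: [-1.083, 1.385, -1.385]
wrist_force: [0.1, 0.2, 0.1]
width: 0.701
[0.46749274 0.32387054 0.02902789] [0.13591808 0.21239065 0.11344155]
```

View pics/side2.png

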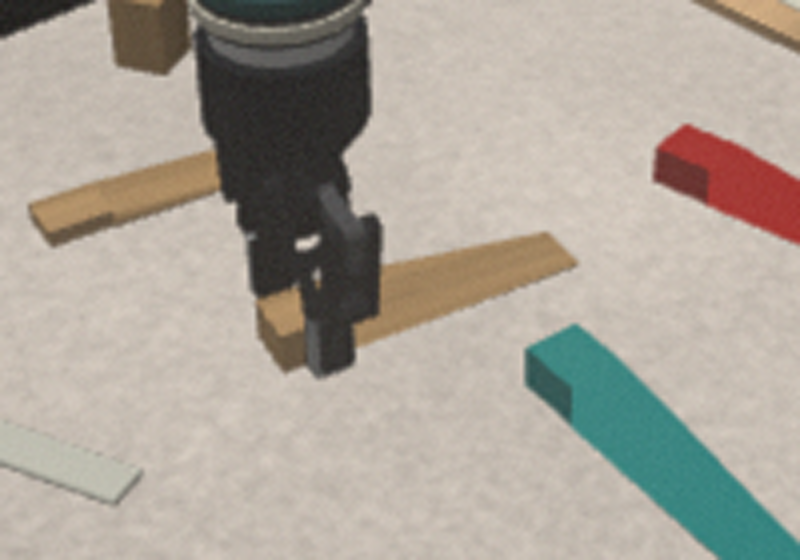

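View pics/wrist2.png

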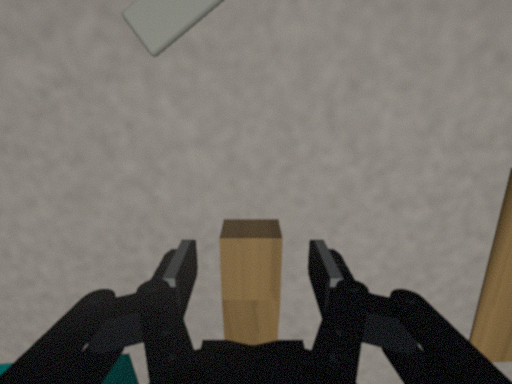

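The fingers straddle the block, which is centred at wrist (251,240) between pads at 180 and 325. Closing now.

```bash
python3 -m jog '[[0,0,-2,0,60],[0,0,-2,0,45],[0,0,-2,0,28],[0,0,-2,0,20],[0,0,-2,0,20],[0,0,-2,0,20],[0,0,-2,0,20],[0,0,-2,0,20],[0,0,-2,0,20],[0,0,-2,0,20]]' 25; python3 - <<'E'
from workcell import bot
import cv2
c=bot.read_camera("side");im=cv2.cvtColor(c["pixels"],cv2.COLOR_RGB2BGR)
cv2.imwrite("pics/side3.png",cv2.resize(im[180:320,120:320],None,fx=4,fy=4,interpolation=2))
E
```

```text
time: 5.4
tool_pos: [0.467, 0.3236, 0.0263]
tcp_rot: [-1.085, 1.385, -1.385]
wrist_force: [-0.3, -0.6, 0.6]
width: 0.345
```

View pics/side3.png

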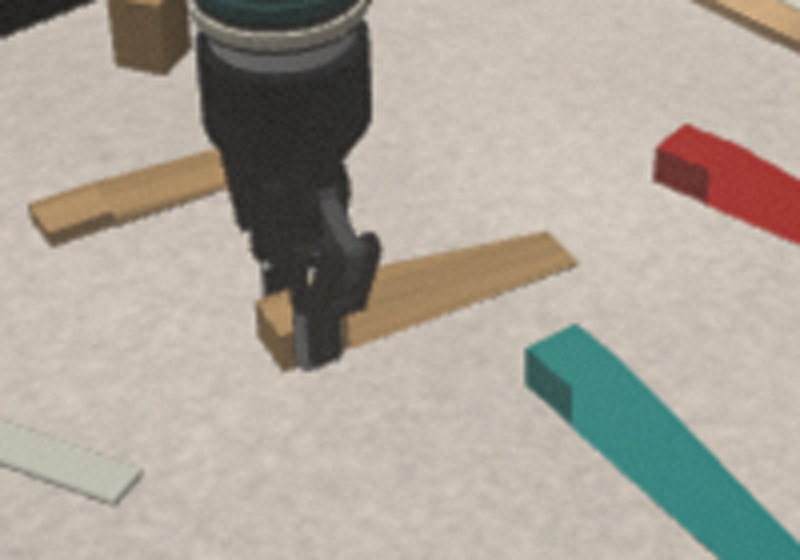

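```bash
python3 -m jog '[[3,-15,0,2,20],[8,-40,0,4,20],[14,-68,0,6,20],[20,-98,0,8,20],[26,-128,0,10,20],[32,-158,0,12,20],[38,-183,0,13.2,20],[42,-200,0,13.2,20],[42,-200,0,13.2,20],[42,-200,0,13.2,20]]' ; python3 - <<'E'
from workcell import bot
import cv2,pickle
from h import *
from scipy.spatial.transform import Rotation as Ro
s=bot.read_state();print(s["tool_pos"],s["wrist_force"]);M=Ro.from_rotvec(s["tcp_rot"]).as_matrix();print(np.degrees(np.arctan2(M[1,2],M[0,2])))
d={}
for n in("side","scene","wrist"):
    c=bot.read_camera(n);d[n]=c;im=cv2.cvtColor(c["pixels"],cv2.COLOR_RGB2BGR)
    if n=="side": im=cv2.resize(im[130:260,200:360],None,fx=5,fy=5,interpolation=2)
    if n=="scene": im=cv2.resize(im[120:240,180:340],None,fx=5,fy=5,interpolation=2)
    cv2.imwrite(f"pics/{n}4.png",im)
pickle.dump(d,open("v4.pkl","wb"))
E
```

```text
time: 6.7
tool_pos: [0.5089, 0.124, 0.0263]
tcp_rot: [-1.203, 1.218, -1.218]
wrist_force: [-0.5, -0.2, 0.9]
width: 0.346
[0.50889879 0.12398509 0.02628119] [-0.45460643 -0.16137193  0.91764534]
-0.6934019209684213
```

View pics/side4.png

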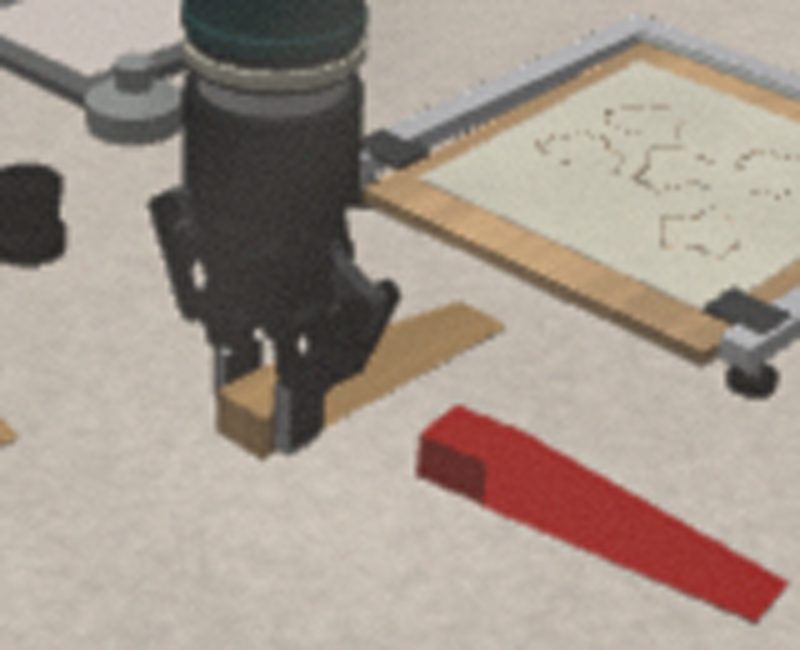

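View pics/scene4.png

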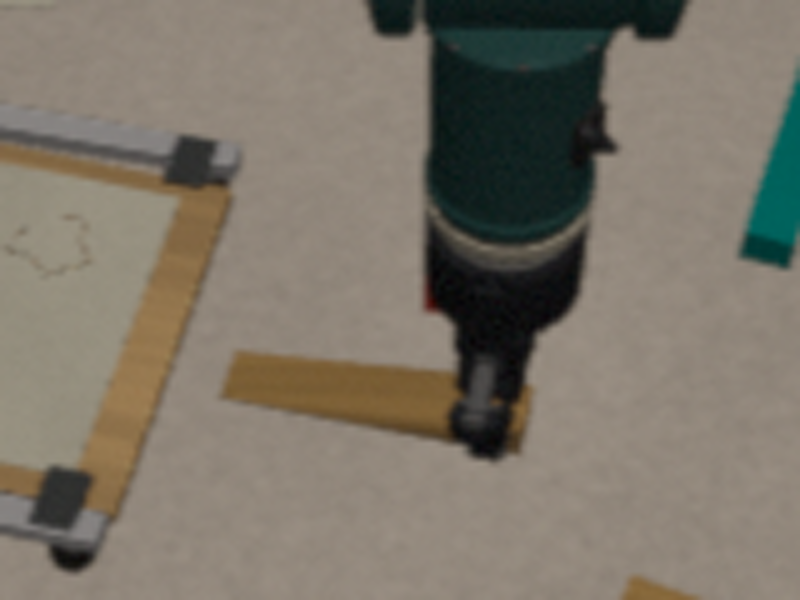

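View pics/wrist4.png

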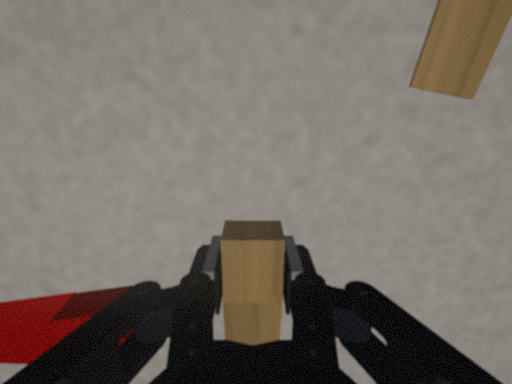

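```bash
python3 - <<'E'
import pickle
from h import *
np.set_printoptions(precision=4,suppress=True)
d=pickle.load(open("v4.pkl","rb"));S=d["scene"];T=d["side"]
print(onz(S,227.2,190.4,.003),onz(S,224.4,199.4,.003),tri(S,(227.2,190.4),T,(300.8,195.2)),tri(S,(224.4,199.4),T,(292.4,190.4)))
E
```

```text
[ 0.4923 -0.0222  0.003 ] [ 0.5226 -0.0217  0.003 ] [ 0.4909 -0.0229  0.0011] [ 0.5201 -0.0236  0.0009]
```

```bash
python3 -m jog '[[0,-8,0,0,20],[0,-16,0,0,20],[0,-24,0,0,20],[0,-32,0,0,20],[0,-40,0,0,20],[0,-43,0,0,20],[0,-43,0,0,20],[0,-43,0,0,20],[0,-43,0,0,20],[0,-43,0,0,20]]' ; python3 - <<'E'
from workcell import bot
import cv2,pickle
d={}
for n in("side","scene"):
    c=bot.read_camera(n);d[n]=c;im=cv2.cvtColor(c["pixels"],cv2.COLOR_RGB2BGR)
    if n=="side": im=cv2.resize(im[130:260,200:360],None,fx=5,fy=5,interpolation=2)
    if n=="scene": im=cv2.resize(im[120:240,180:340],None,fx=5,fy=5,interpolation=2)
    cv2.imwrite(f"pics/{n}5.png",im)
E
```

```text
time: 8.1
tool_pos: [0.5089, 0.0807, 0.0263]
tcp_rot: [-1.204, 1.218, -1.218]
wrist_force: [-0.6, -0.9, 1.5]
width: 0.346
```

View pics/side5.png

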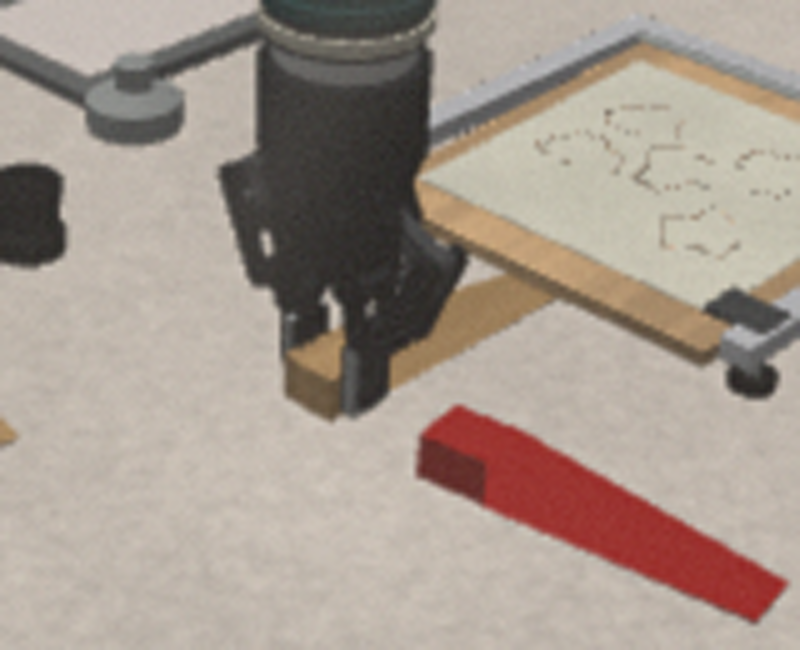

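View pics/scene5.png

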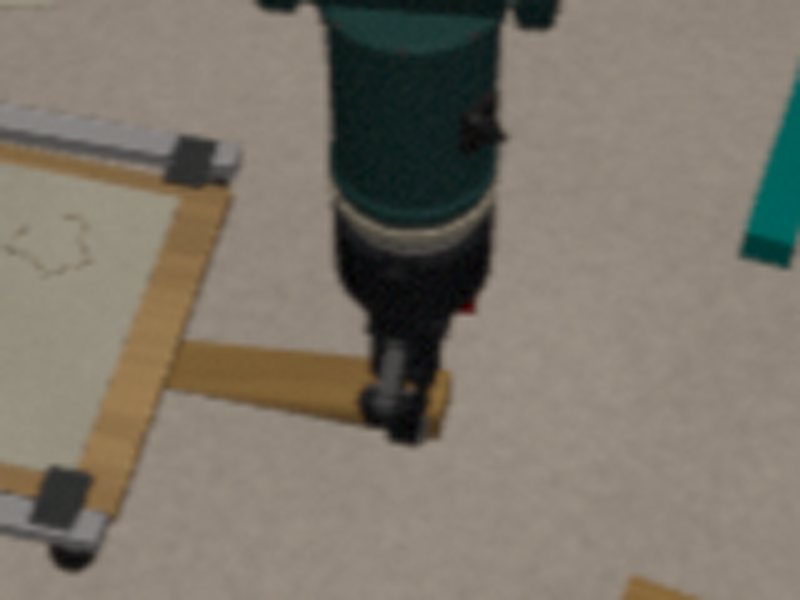

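The toe is about 15 mm under the middle of the edge (scene crop (170,365)), and the board is still sagging. Step 1 is met, so I advance.

```bash
python3 -m jog '[[0,-5,0,0,20],[0,-10,0,0,20],[0,-16,0,0,20],[0,-22,0,0,20],[0,-28,0,0,20],[0,-34,0,0,20],[0,-40,0,0,20],[0,-46,0,0,20],[0,-50,0,0,20],[0,-50,0,0,20]]' ; python3 -m jog '[[0,-1,0,0,20],[0,-2,0,0,20],[0,-3,0,0,20],[0,-4,0,0,20],[0,-5,0,0,20],[0,-6,0,0,20],[0,-7,0,0,20],[0,-8,0,0,20],[0,-8,0,0,20],[0,-8,0,0,20]]'
```

```text
time: 9.45
tool_pos: [0.5089, 0.0299, 0.0263]
tcp_rot: [-1.204, 1.218, -1.219]
wrist_force: [0.1, -1.5, 1.9]
width: 0.344
time: 10.7
tool_pos: [0.509, 0.0224, 0.0263]
tcp_rot: [-1.204, 1.218, -1.218]
wrist_force: [-0.5, 1.5, 3.0]
width: 0.344
```

```bash
python3 -m jog '[[0,-0.5,0,0,20],[0,-1,0,0,20],[0,-1.5,0,0,20],[0,-2,0,0,20],[0,-2.5,0,0,20],[0,-3,0,0,20],[0,-3,0,0,20],[0,-3,0,0,20],[0,-3,0,0,20],[0,-3,0,0,20]]'
python3 - <<'E'
from workcell import bot
import cv2,pickle
for n in("side","scene"):
    c=bot.read_camera(n);im=cv2.cvtColor(c["pixels"],cv2.COLOR_RGB2BGR)
    if n=="side": im=cv2.resize(im[130:230,240:400],None,fx=5,fy=5,interpolation=2)
    if n=="scene": im=cv2.resize(im[120:240,95:255],None,fx=5,fy=5,interpolation=2)
    cv2.imwrite(f"pics/{n}6.png",im)
print(bot.read_state()["wrist_force"])
E
```

```text
time: 11.95
tool_pos: [0.509, 0.0195, 0.0263]
tcp_rot: [-1.204, 1.218, -1.218]
wrist_force: [-0.6, 3.4, 3.6]
width: 0.35
[0.45643925 2.48668975 3.88676108]
```

View pics/side6.png

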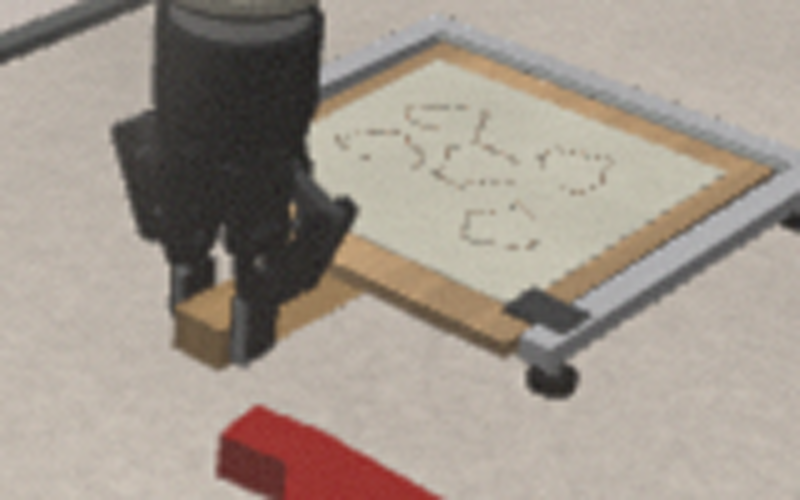

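View pics/scene6.png

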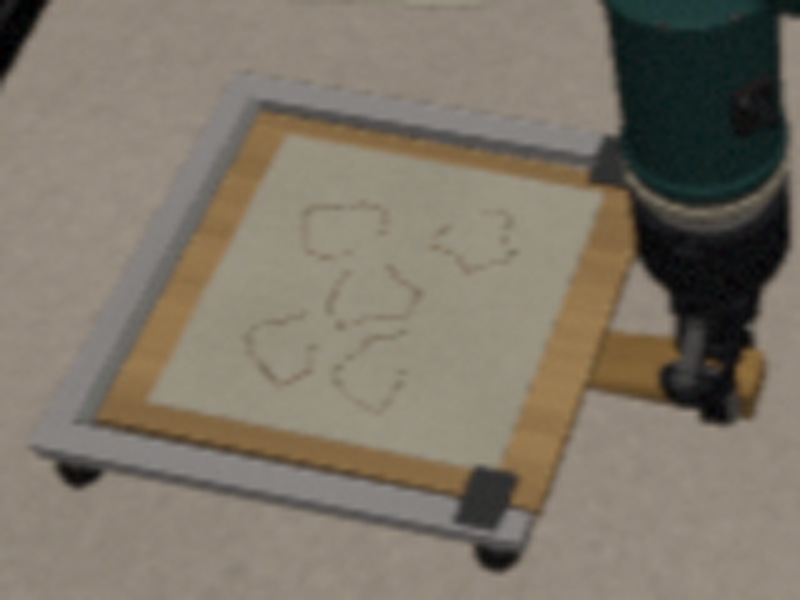

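The board edge has risen and the push is 2–3 N. I continue in small steps.

```bash
python3 -m jog '[[0,-0.5,0,0,20],[0,-1,0,0,20],[0,-1.5,0,0,20],[0,-2,0,0,20],[0,-2,0,0,20],[0,-2,0,0,20],[0,-2,0,0,20],[0,-2,0,0,20],[0,-2,0,0,20],[0,-2,0,0,20]]'
python3 -m jog '[[0,-0.5,0,0,20],[0,-1,0,0,20],[0,-1.5,0,0,20],[0,-2,0,0,20],[0,-2,0,0,20],[0,-2,0,0,20],[0,-2,0,0,20],[0,-2,0,0,20],[0,-2,0,0,20],[0,-2,0,0,20]]'
python3 - <<'E'
from workcell import bot
import cv2,pickle
for n in("side","scene"):
    c=bot.read_camera(n);im=cv2.cvtColor(c["pixels"],cv2.COLOR_RGB2BGR)
    if n=="side": im=cv2.resize(im[130:230,240:400],None,fx=5,fy=5,interpolation=2)
    if n=="scene": im=cv2.resize(im[120:240,95:255],None,fx=5,fy=5,interpolation=2)
    cv2.imwrite(f"pics/{n}7.png",im)
print(bot.read_state()["wrist_force"])
E
```

```text
time: 13.3
tool_pos: [0.509, 0.0175, 0.0263]
tcp_rot: [-1.204, 1.218, -1.218]
wrist_force: [-0.1, 2.3, 4.3]
width: 0.352
time: 14.55
tool_pos: [0.5089, 0.0155, 0.0263]
tcp_rot: [-1.204, 1.218, -1.218]
wrist_force: [0.0, 2.0, 4.7]
width: 0.345
[0.35308624 2.87654031 4.43805985]
```

View pics/side7.png

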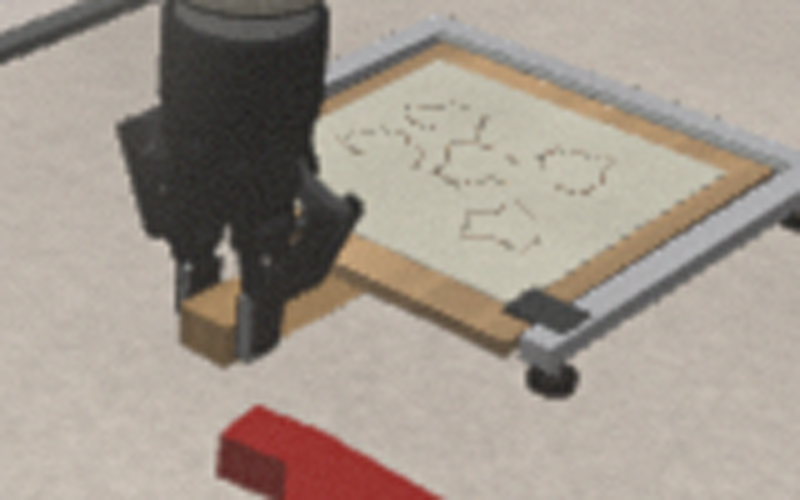

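```bash
python3 -m jog '[[0,0,0,0,32],[0,0,0,0,36],[0,0,0,0,45],[0,0,0,0,50],[0,0,0,0,50],[0,0,10,0,50],[0,0,25,0,50],[0,0,40,0,50],[0,20,50,0,30],[0,45,50,0,0]]'
python3 - <<'E'
from workcell import bot
import cv2,pickle
d={}
for n in("side","scene","wrist"):
    c=bot.read_camera(n);d[n]=c;im=cv2.cvtColor(c["pixels"],cv2.COLOR_RGB2BGR)
    if n=="side": im=cv2.resize(im[130:230,240:400],None,fx=5,fy=5,interpolation=2)
    if n=="scene": im=cv2.resize(im[120:240,135:295],None,fx=5,fy=5,interpolation=2)
    cv2.imwrite(f"pics/{n}8.png",im)
pickle.dump(d,open("v8.pkl","wb"))
s=bot.read_state();print(s["wrist_force"],s["tool_pos"])
E
```

```text
time: 15.9
tool_pos: [0.5106, 0.0608, 0.0789]
tcp_rot: [-1.2, 1.216, -1.221]
wrist_force: [0.4, 0.9, -0.1]
width: 0.166
[-0.45837709 -0.12975445 -0.82461015] [0.50949032 0.06123203 0.07756308]
```

View pics/side8.png

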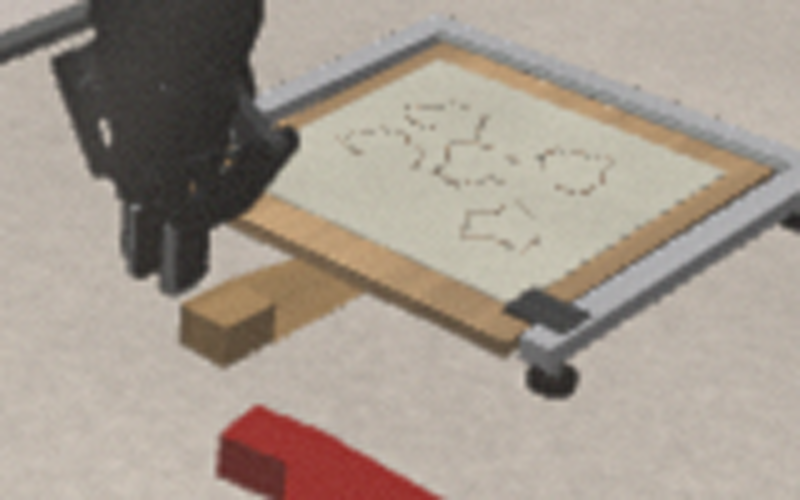

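View pics/scene8.png

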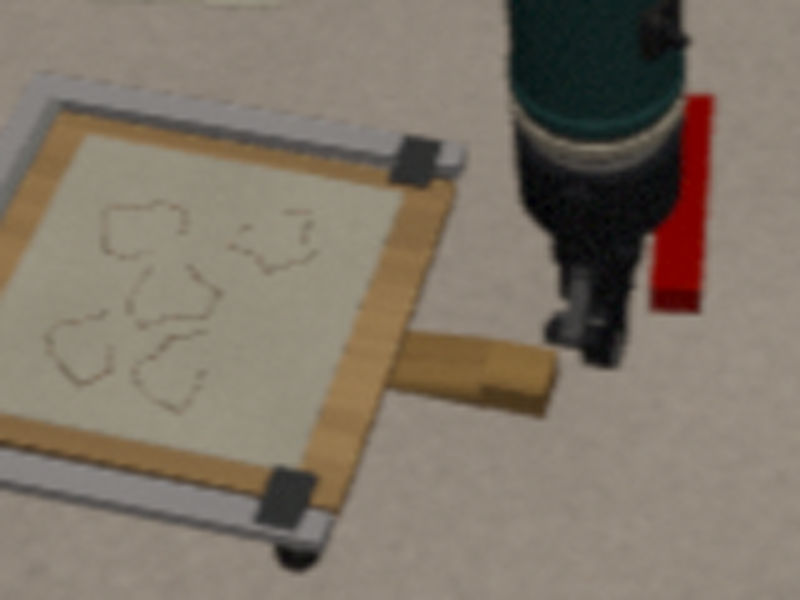

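View pics/wrist8.png

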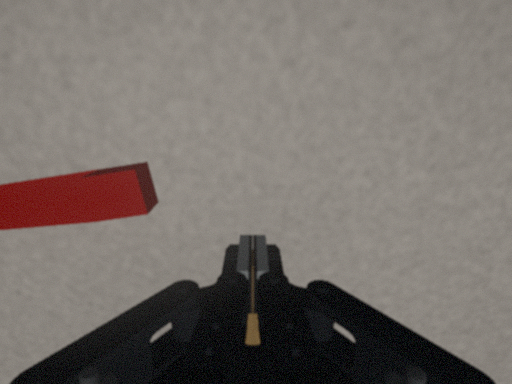

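```bash
python3 -m jog '[[0,0,-8,0,0],[0,0,-18,0,0],[0,0,-28,0,0],[0,0,-38,0,0],[0,0,-46,0,0],[0,0,-46,0,0],[0,-3,-46,0,0],[0,-6,-46,0,0],[0,-9,-46,0,0],[0,-9,-46,0,0]]'
python3 - <<'E'
from workcell import bot
import pickle
from h import *
np.set_printoptions(precision=4,suppress=True)
d=pickle.load(open("v8.pkl","rb"));S=d["scene"];T=d["side"]
pa,pb=(246.6,190.4),(284.8,194.6)
print("heel",onz(S,246.6,190.4,.0238),onz(S,244.6,197.4,.0238),onz(T,276.4,191.6,.0238),onz(T,284.6,195.4,.0238))
print(bot.read_state()["wrist_force"],bot.read_state()["width"])
E
```

```text
time: 17.3
tool_pos: [0.5091, 0.0513, 0.0305]
tcp_rot: [-1.203, 1.218, -1.219]
wrist_force: [-0.1, -0.5, -0.5]
width: 0.003
heel [0.4953 0.0339 0.0238] [0.5183 0.0341 0.0238] [0.5192 0.0357 0.0238] [0.4943 0.0344 0.0238]
[-0.0895 -0.5488 -0.4823] 0.003491351865780255
```

```bash
python3 -m jog '[[0,-1,0,0,0],[0,-2,0,0,0],[0,-3,0,0,0],[0,-4,0,0,0],[0,-5,0,0,0],[0,-6,0,0,0],[0,-7,0,0,0],[0,-7,0,0,0],[0,-7,0,0,0],[0,-7,0,0,0]]'
python3 -m jog '[[0,-0.5,0,0,0],[0,-1,0,0,0],[0,-1.5,0,0,0],[0,-2,0,0,0],[0,-2,0,0,0],[0,-2,0,0,0],[0,-2,0,0,0],[0,-2,0,0,0],[0,-2,0,0,0],[0,-2,0,0,0]]'
```

```text
time: 18.55
tool_pos: [0.5089, 0.0446, 0.0303]
tcp_rot: [-1.204, 1.218, -1.218]
wrist_force: [0.3, 0.2, -0.4]
width: 0.002
time: 19.8
tool_pos: [0.5089, 0.0426, 0.0303]
tcp_rot: [-1.204, 1.218, -1.218]
wrist_force: [-0.5, 1.1, -0.7]
width: 0.001
```

```bash
for i in 1; do python3 -m jog '[[0,-0.5,0,0,0],[0,-1,0,0,0],[0,-1.5,0,0,0],[0,-2,0,0,0],[0,-2,0,0,0],[0,-2,0,0,0],[0,-2,0,0,0],[0,-2,0,0,0],[0,-2,0,0,0],[0,-2,0,0,0]]'; done
python3 - <<'E'
from workcell import bot
import cv2,pickle
d={}
for n in("side","scene"):
    c=bot.read_camera(n);d[n]=c;im=cv2.cvtColor(c["pixels"],cv2.COLOR_RGB2BGR)
    if n=="side": im=cv2.resize(im[130:230,240:400],None,fx=5,fy=5,interpolation=2)
    if n=="scene": im=cv2.resize(im[120:240,135:295],None,fx=5,fy=5,interpolation=2)
    cv2.imwrite(f"pics/{n}9.png",im)
pickle.dump(d,open("v9.pkl","wb"))
s=bot.read_state();print(s["wrist_force"],s["tool_pos"])
E
```

```text
time: 21.05
tool_pos: [0.5089, 0.0405, 0.0303]
tcp_rot: [-1.204, 1.218, -1.218]
wrist_force: [-0.2, 1.4, 0.7]
width: -0.003
[ 0.01758636 -0.32324863 -0.2615021 ] [0.50893877 0.04050038 0.03027817]
```

View pics/side9.png

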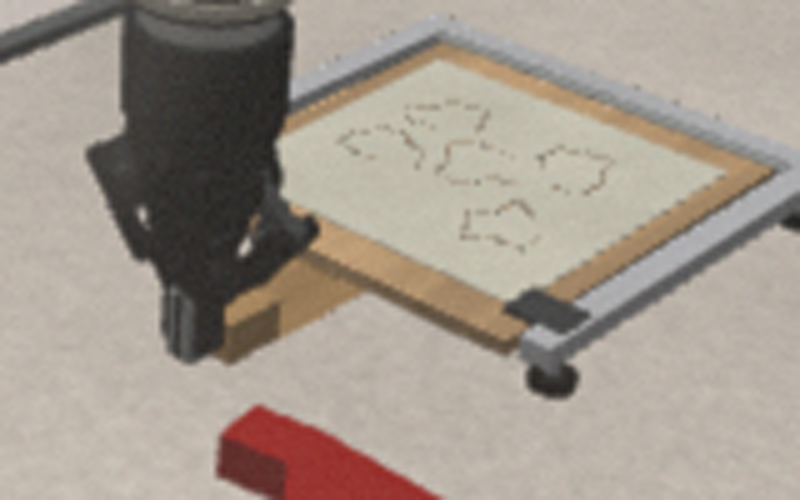

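View pics/scene9.png

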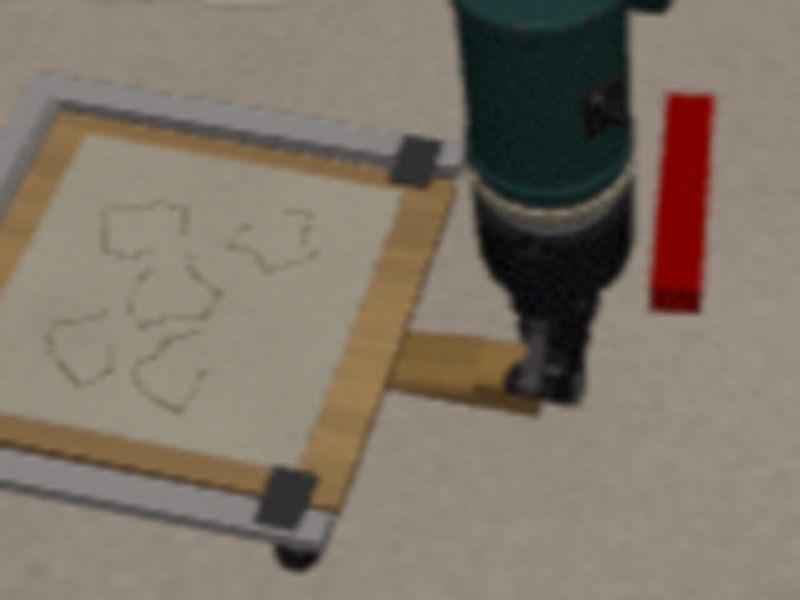

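```bash
python3 -m jog '[[0,-0.4,0,0,0],[0,-0.8,0,0,0],[0,-1.2,0,0,0],[0,-1.6,0,0,0],[0,-2,0,0,0],[0,-2.4,0,0,0],[0,-2.8,0,0,0],[0,-3.2,0,0,0],[0,-3.6,0,0,0],[0,-4,0,0,0]]'; python3 -m jog '[[0,-0.4,0,0,0],[0,-0.8,0,0,0],[0,-1.2,0,0,0],[0,-1.6,0,0,0],[0,-2,0,0,0],[0,-2,0,0,0],[0,-2,0,0,0],[0,-2,0,0,0],[0,-2,0,0,0],[0,-2,0,0,0]]'
```

```text
time: 22.4
tool_pos: [0.509, 0.0365, 0.0303]
tcp_rot: [-1.204, 1.218, -1.218]
wrist_force: [-0.1, 3.0, 0.1]
width: -0.002
time: 23.65
tool_pos: [0.5089, 0.0345, 0.0303]
tcp_rot: [-1.204, 1.218, -1.218]
wrist_force: [0.1, 1.0, -0.9]
width: -0.002
```

```bash
python3 -m jog '[[0,-0.4,0,0,0],[0,-0.8,0,0,0],[0,-1.2,0,0,0],[0,-1.6,0,0,0],[0,-2,0,0,0],[0,-2.4,0,0,0],[0,-2.8,0,0,0],[0,-3,0,0,0],[0,-3,0,0,0],[0,-3,0,0,0]]'
python3 - <<'E'
from workcell import bot
import cv2,pickle
d={}
F=[]
for n in("side","scene","side"):
    c=bot.read_camera(n);F.append(bot.read_state()["wrist_force"][1]);d[n]=c;im=cv2.cvtColor(c["pixels"],cv2.COLOR_RGB2BGR)
    if n=="side": im=cv2.resize(im[130:230,240:400],None,fx=5,fy=5,interpolation=2)
    if n=="scene": im=cv2.resize(im[120:240,135:295],None,fx=5,fy=5,interpolation=2)
    cv2.imwrite(f"pics/{n}10.png",im)
pickle.dump(d,open("v10.pkl","wb"))
print(F)
E
```

```text
time: 24.9
tool_pos: [0.5089, 0.0315, 0.0303]
tcp_rot: [-1.204, 1.218, -1.218]
wrist_force: [1.3, 2.0, -0.1]
width: -0.005
[np.float64(1.5730130176774555), np.float64(1.012831480586132), np.float64(1.2095598676684012)]
```

View pics/side10.png

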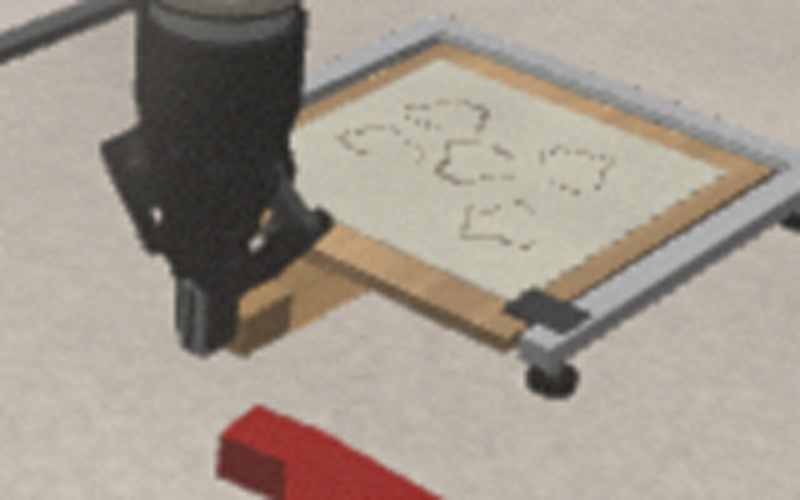

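```bash
python3 -m jog '[[0,-0.3,0,0,0],[0,-0.6,0,0,0],[0,-0.9,0,0,0],[0,-1.2,0,0,0],[0,-1.5,0,0,0],[0,-1.8,0,0,0],[0,-2,0,0,0],[0,-2,0,0,0],[0,-2,0,0,0],[0,-2,0,0,0]]'; python3 -m jog '[[0,-0.3,0,0,0],[0,-0.6,0,0,0],[0,-0.9,0,0,0],[0,-1.2,0,0,0],[0,-1.5,0,0,0],[0,-1.8,0,0,0],[0,-2,0,0,0],[0,-2,0,0,0],[0,-2,0,0,0],[0,-2,0,0,0]]'
```

```text
time: 26.3
tool_pos: [0.509, 0.0295, 0.0303]
tcp_rot: [-1.204, 1.218, -1.218]
wrist_force: [0.1, 1.8, 0.0]
width: -0.002
time: 27.55
tool_pos: [0.5089, 0.0276, 0.0303]
tcp_rot: [-1.204, 1.218, -1.218]
wrist_force: [0.4, 1.0, -0.3]
width: -0.003
```

```bash
python3 -c "
from workcell import bot
print(bot.read_state()['wrist_force'])"
```

```text
[ 0.42730463  1.03331462 -0.2755438 ]
```

```bash
python3 -m jog '[[0,-0.2,0,0,0],[0,-0.4,0,0,0],[0,-0.6,0,0,0],[0,-0.8,0,0,0],[0,-1,0,0,0],[0,-1.2,0,0,0],[0,-1.4,0,0,0],[0,-1.5,0,0,0],[0,-1.5,0,0,0],[0,-1.5,0,0,0]]'
```

```text
time: 28.8
tool_pos: [0.5089, 0.026, 0.0303]
tcp_rot: [-1.204, 1.218, -1.218]
wrist_force: [0.3, 2.4, 0.2]
width: 0.002
```

```bash
python3 -m jog '[[0,-0.2,0,0,0],[0,-0.4,0,0,0],[0,-0.6,0,0,0],[0,-0.8,0,0,0],[0,-1,0,0,0],[0,-1.2,0,0,0],[0,-1.4,0,0,0],[0,-1.5,0,0,0],[0,-1.5,0,0,0],[0,-1.5,0,0,0]]'
python3 - <<'E'
from workcell import bot
import cv2,pickle
d={}
F=[]
for n in("side","scene"):
    c=bot.read_camera(n);F.append(bot.read_state()["wrist_force"][1]);d[n]=c;im=cv2.cvtColor(c["pixels"],cv2.COLOR_RGB2BGR)
    if n=="side": im=cv2.resize(im[130:230,240:400],None,fx=5,fy=5,interpolation=2)
    if n=="scene": im=cv2.resize(im[120:240,135:295],None,fx=5,fy=5,interpolation=2)
    cv2.imwrite(f"pics/{n}11.png",im)
pickle.dump(d,open("v11.pkl","wb"))
print(F)
E
```

```text
time: 30.05
tool_pos: [0.5089, 0.0246, 0.0303]
tcp_rot: [-1.204, 1.218, -1.218]
wrist_force: [-0.2, 2.4, 0.2]
width: 0.001
[np.float64(1.0433032428280633), np.float64(1.6219421559023701)]
```

View pics/side11.png

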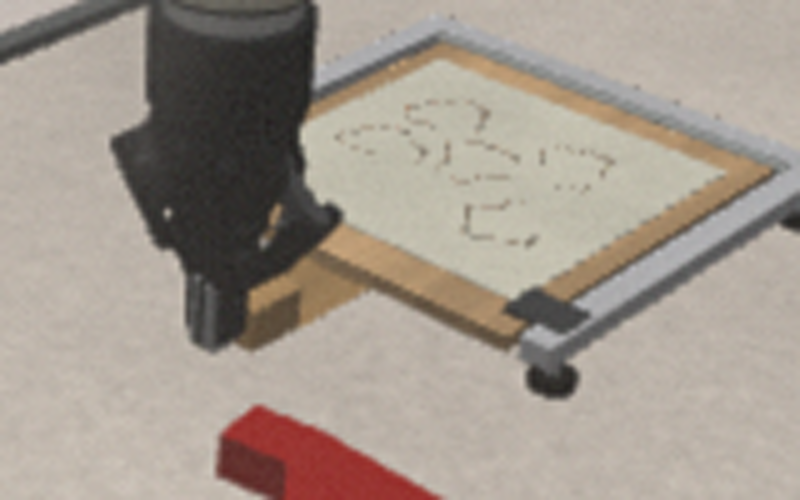

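View pics/scene11.png

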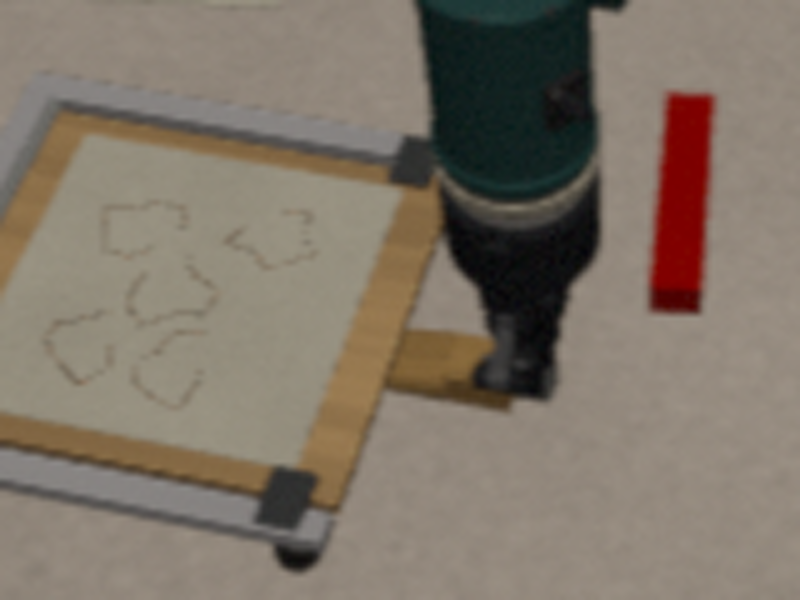

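```bash
python3 -m jog '[[0,-0.2,0,0,0],[0,-0.4,0,0,0],[0,-0.6,0,0,0],[0,-0.8,0,0,0],[0,-1,0,0,0],[0,-1.2,0,0,0],[0,-1.4,0,0,0],[0,-1.5,0,0,0],[0,-1.5,0,0,0],[0,-1.5,0,0,0]]'
```

```text
time: 31.4
tool_pos: [0.5089, 0.023, 0.0303]
tcp_rot: [-1.204, 1.218, -1.218]
wrist_force: [0.2, 1.5, 0.7]
width: 0.002
```

```bash
python3 -m jog '[[0,-0.2,0,0,0],[0,-0.4,0,0,0],[0,-0.6,0,0,0],[0,-0.8,0,0,0],[0,-1,0,0,0],[0,-1.2,0,0,0],[0,-1.4,0,0,0],[0,-1.5,0,0,0],[0,-1.5,0,0,0],[0,-1.5,0,0,0]]'
```

```text
time: 32.65
tool_pos: [0.5089, 0.0216, 0.0303]
tcp_rot: [-1.204, 1.218, -1.218]
wrist_force: [0.7, 1.5, 0.5]
width: -0.001
```

```bash
python3 -m jog '[[0,-0.2,0,0,0],[0,-0.4,0,0,0],[0,-0.6,0,0,0],[0,-0.8,0,0,0],[0,-1,0,0,0],[0,-1,0,0,0],[0,-1,0,0,0],[0,-1,0,0,0],[0,-1,0,0,0],[0,-1,0,0,0]]'
```

```text
time: 33.9
tool_pos: [0.509, 0.0205, 0.0303]
tcp_rot: [-1.204, 1.218, -1.218]
wrist_force: [-0.6, 1.6, 0.9]
width: -0.003
```

```bash
python3 -m jog '[[0,-0.2,0,0,0],[0,-0.4,0,0,0],[0,-0.6,0,0,0],[0,-0.8,0,0,0],[0,-1,0,0,0],[0,-1.2,0,0,0],[0,-1.2,0,0,0],[0,-1.2,0,0,0],[0,-1.2,0,0,0],[0,-1.2,0,0,0]]'
```

```text
time: 35.15
tool_pos: [0.5089, 0.0194, 0.0303]
tcp_rot: [-1.204, 1.218, -1.218]
wrist_force: [0.4, 2.5, 0.4]
width: 0.0
```

```bash
python3 -m jog '[[0,-0.2,0,0,0],[0,-0.4,0,0,0],[0,-0.6,0,0,0],[0,-0.8,0,0,0],[0,-1,0,0,0],[0,-1.2,0,0,0],[0,-1.2,0,0,0],[0,-1.2,0,0,0],[0,-1.2,0,0,0],[0,-1.2,0,0,0]]'
python3 - <<'E'
from workcell import bot
import cv2,pickle
d={}
F=[]
for n in("side","scene"):
    c=bot.read_camera(n);F.append(bot.read_state()["wrist_force"][1]);d[n]=c;im=cv2.cvtColor(c["pixels"],cv2.COLOR_RGB2BGR)
    if n=="side": im=cv2.resize(im[130:230,240:400],None,fx=5,fy=5,interpolation=2)
    if n=="scene": im=cv2.resize(im[120:240,135:295],None,fx=5,fy=5,interpolation=2)
    cv2.imwrite(f"pics/{n}12.png",im)
pickle.dump(d,open("v12.pkl","wb"))
print(F)
E
```

```text
time: 36.4
tool_pos: [0.5089, 0.0182, 0.0303]
tcp_rot: [-1.204, 1.218, -1.218]
wrist_force: [-0.1, 1.7, 0.3]
width: -0.0
[np.float64(1.5367852938944624), np.float64(1.8849676081284552)]
```

View pics/side12.png

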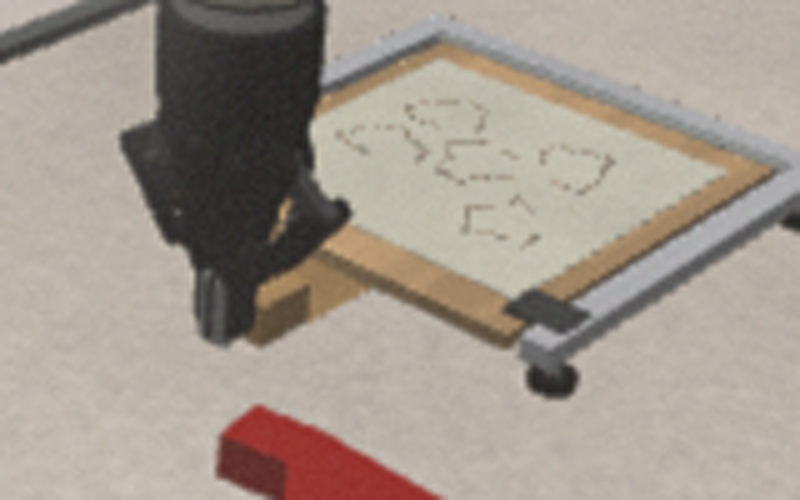

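```bash
python3 -m jog '[[0,-0.2,0,0,0],[0,-0.4,0,0,0],[0,-0.6,0,0,0],[0,-0.8,0,0,0],[0,-1,0,0,0],[0,-1.2,0,0,0],[0,-1.4,0,0,0],[0,-1.5,0,0,0],[0,-1.5,0,0,0],[0,-1.5,0,0,0]]'
```

```text
time: 37.75
tool_pos: [0.5089, 0.0168, 0.0303]
tcp_rot: [-1.203, 1.218, -1.218]
wrist_force: [-0.1, 5.2, -0.2]
width: 0.001
```

```bash
python3 -m jog '[[0,-0.2,0,0,0],[0,-0.4,0,0,0],[0,-0.6,0,0,0],[0,-0.8,0,0,0],[0,-1,0,0,0],[0,-1.2,0,0,0],[0,-1.2,0,0,0],[0,-1.2,0,0,0],[0,-1.2,0,0,0],[0,-1.2,0,0,0]]'
```

```text
time: 39.0
tool_pos: [0.5089, 0.0162, 0.0303]
tcp_rot: [-1.202, 1.219, -1.217]
wrist_force: [0.5, 7.0, 0.2]
width: 0.002
```

```bash
python3 -m jog '[[0,-0.2,0,0,0],[0,-0.4,0,0,0],[0,-0.6,0,0,0],[0,-0.8,0,0,0],[0,-1,0,0,0],[0,-1,0,0,0],[0,-1,0,0,0],[0,-1,0,0,0],[0,-1,0,0,0],[0,-1,0,0,0]]'
```

```text
time: 40.25
tool_pos: [0.5089, 0.0158, 0.0303]
tcp_rot: [-1.202, 1.22, -1.217]
wrist_force: [-0.0, 10.2, 1.2]
width: -0.001
```

The push rose to 5, then 7, then 10 N, so the board is on its stops. No more pushing; I retreat straight back.

```bash
python3 -m jog '[[0,1,0,0,0],[0,2,0,0,0],[0,4,0,0,0],[0,8,0,0,0],[0,15,0,0,0],[0,25,0,0,0],[0,35,0,0,0],[0,40,0,0,0],[0,40,30,0,0],[0,40,60,0,0]]'
python3 -m jog '[[0,20,30,0,0],[0,40,60,0,0],[0,60,90,0,0],[0,80,120,0,0],[0,100,140,0,0],[0,100,140,0,0],[0,100,140,0,0],[0,100,140,0,0],[0,100,140,0,0],[0,100,140,0,0]]'
python3 - <<'E'
from workcell import bot
import cv2,pickle
d={}
for n in("side","scene"):
    c=bot.read_camera(n);d[n]=c;im=cv2.cvtColor(c["pixels"],cv2.COLOR_RGB2BGR)
    if n=="side": im=cv2.resize(im[130:230,240:400],None,fx=5,fy=5,interpolation=2)
    if n=="scene": im=cv2.resize(im[120:240,135:295],None,fx=5,fy=5,interpolation=2)
    cv2.imwrite(f"pics/{n}13.png",im)
pickle.dump(d,open("v13.pkl","wb"))
print(bot.read_state()["wrist_force"],bot.read_state()["joint_vel"].round(3))
E
```

```text
time: 41.5
tool_pos: [0.5083, 0.0549, 0.0904]
tcp_rot: [-1.205, 1.219, -1.217]
wrist_force: [0.5, 0.8, 0.6]
width: 0.002
time: 42.75
tool_pos: [0.5087, 0.154, 0.2297]
tcp_rot: [-1.204, 1.219, -1.218]
wrist_force: [-0.4, -0.1, 0.2]
width: 0.003
[-0.03266639  0.09079461  0.03751832] [ 0.004 -0.001 -0.001 -0.     0.001  0.001]
```

View pics/side13.png

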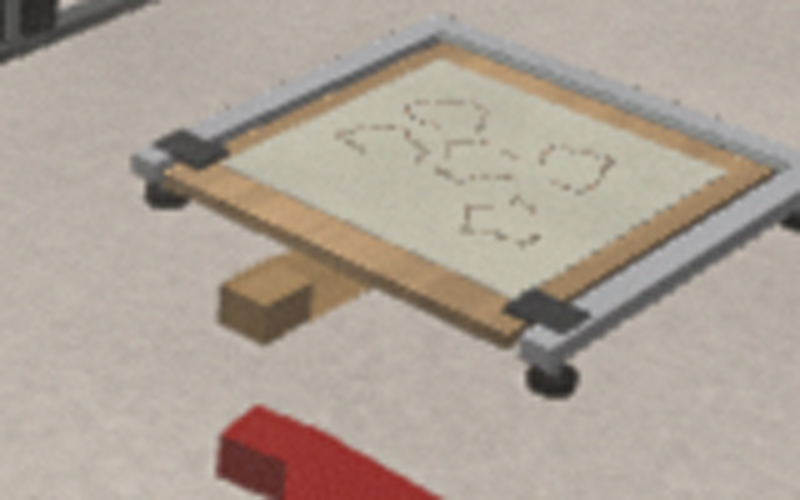

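View pics/scene13.png

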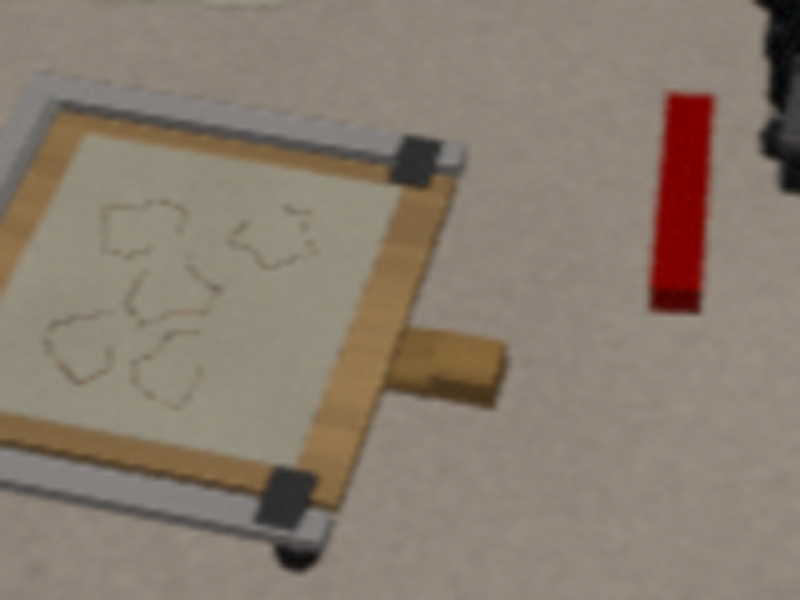

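```bash
python3 - <<'E'
import pickle
from h import *
np.set_printoptions(precision=4,suppress=True)
d=pickle.load(open("v13.pkl","rb"));S=d["scene"];T=d["side"]
print("edge",tri(S,(226,156),T,(343.4,196)),tri(S,(203,221.6),T,(272.4,165.2)))
print("hinge",tri(S,(147,142.6),T,(394.6,164.2)),tri(S,(114.3,204.6),T,(328.5,138.4)))
h=[onz(S,236.6,189,.0238),onz(S,234.4,196.4,.0238),onz(T,284,188,.0238),onz(T,292.6,191.8,.0238)]
for x in h: print("heel",x)
# yaw from block bottom/top long edges
print("side top edge", onz(T,302,187.6,.0238)-onz(T,292.6,191.8,.0238))
E
python3 - <<'E'
import cv2,pickle
d=pickle.load(open("v13.pkl","rb"));c=d["scene"]
cv2.imwrite("pics/full13.png",cv2.cvtColor(c["pixels"],cv2.COLOR_RGB2BGR))
im=cv2.cvtColor(d["side"]["pixels"],cv2.COLOR_RGB2BGR)[170:210,275:355]
cv2.imwrite("pics/z13.png",cv2.resize(im,None,fx=10,fy=10,interpolation=2))
E
```

```text
edge [ 0.3922 -0.0527  0.0286] [ 0.6131 -0.0504  0.0265]
hinge [ 0.3925 -0.2906  0.0271] [ 0.6125 -0.2915  0.0269]
heel [0.4965 0.0067 0.0238]
heel [0.5209 0.0071 0.0238]
heel [0.5177 0.0102 0.0238]
heel [0.4919 0.0085 0.0238]
side top edge [-0.003  -0.0313  0.    ]
```

View pics/z13.png

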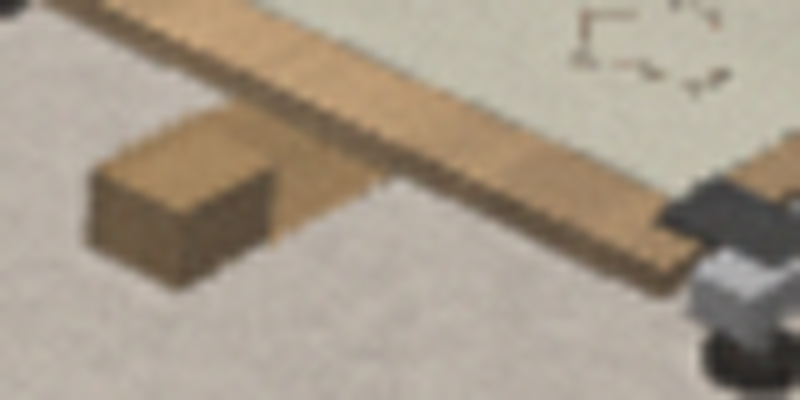

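View pics/full13.png

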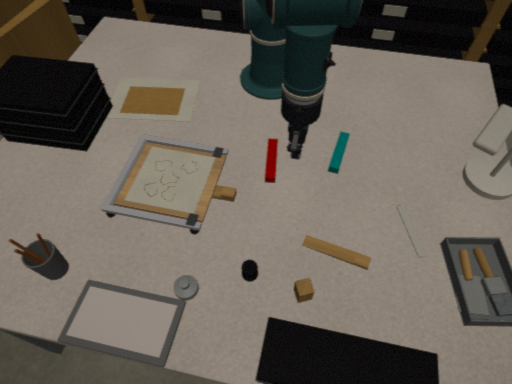

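The board is level: the free edge top is at z≈27.5 mm and the hinge edge at 27.0 mm. The wedge is square and the other things are unmoved. One gentle touch with the closed fingers will show whether the wedge has crept back; last contact was at tool y = 15.8 mm.

```bash
python3 -m jog '[[0,-20,-30,0,0],[0,-40,-60,0,0],[0,-60,-90,0,0],[0,-80,-120,0,0],[0,-95,-150,0,0],[0,-105,-175,0,0],[0,-112,-190,0,0],[0,-117,-199,0,0],[0,-121,-199,0,0],[0,-126,-199,0,0]]'; python3 -m jog '[[0,-1,0,0,0],[0,-2,0,0,0],[0,-3,0,0,0],[0,-4,0,0,0],[0,-5,0,0,0],[0,-6,0,0,0],[0,-7,0,0,0],[0,-8,0,0,0],[0,-8.5,0,0,0],[0,-8.5,0,0,0]]'
```

```text
time: 44.1
tool_pos: [0.5098, 0.0285, 0.0322]
tcp_rot: [-1.202, 1.216, -1.218]
wrist_force: [-0.1, -0.7, -0.1]
width: -0.001
time: 45.35
tool_pos: [0.5089, 0.0199, 0.0313]
tcp_rot: [-1.203, 1.218, -1.218]
wrist_force: [0.4, 0.9, 0.3]
width: 0.004
```

```bash
python3 -m jog '[[0,-0.4,0,0,0],[0,-0.8,0,0,0],[0,-1.2,0,0,0],[0,-1.6,0,0,0],[0,-2,0,0,0],[0,-2.4,0,0,0],[0,-2.5,0,0,0],[0,-2.5,0,0,0],[0,-2.5,0,0,0],[0,-2.5,0,0,0]]'
```

```text
time: 46.6
tool_pos: [0.5089, 0.0175, 0.0313]
tcp_rot: [-1.204, 1.218, -1.218]
wrist_force: [0.3, -0.2, -0.7]
width: -0.001
```

```bash
python3 -m jog '[[0,-0.2,0,0,0],[0,-0.4,0,0,0],[0,-0.6,0,0,0],[0,-0.8,0,0,0],[0,-1,0,0,0],[0,-1.2,0,0,0],[0,-1.2,0,0,0],[0,-1.2,0,0,0],[0,-1.2,0,0,0],[0,-1.2,0,0,0]]'
```

```text
time: 47.85
tool_pos: [0.5089, 0.0163, 0.0313]
tcp_rot: [-1.204, 1.218, -1.218]
wrist_force: [0.4, -0.6, -0.8]
width: 0.004
```

There is no contact at y = 16.3 mm, so the wedge has not crept back from its 10 N position at 15.8 mm. I retreat and hand in.

```bash
python3 -m jog '[[0,3,0,0,0],[0,8,0,0,0],[0,15,0,0,0],[0,25,0,0,0],[0,35,0,0,0],[0,40,20,0,0],[0,50,50,0,0],[0,60,80,0,0],[0,60,80,0,0],[0,60,80,0,0]]'
python3 - <<'E'
from workcell import bot
import cv2
c=bot.read_camera("side");im=cv2.cvtColor(c["pixels"],cv2.COLOR_RGB2BGR)
cv2.imwrite("pics/side14.png",cv2.resize(im[130:230,240:400],None,fx=5,fy=5,interpolation=2))
s=bot.read_state();print(s["tool_pos"],s["wrist_force"],abs(s["joint_vel"]).max())
E
```

```text
time: 49.1
tool_pos: [0.5084, 0.0765, 0.1107]
tcp_rot: [-1.205, 1.218, -1.217]
wrist_force: [0.6, 0.3, -0.9]
width: 0.001
[0.50789137 0.07627996 0.11014337] [-0.52239073  0.55942326 -0.1213747 ] 0.009799654079884276
```

View pics/side14.png

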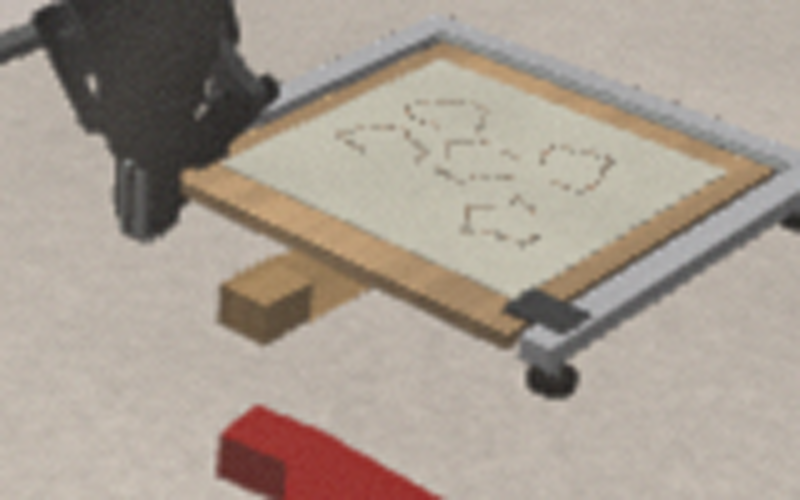

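```bash
python3 -c "
from workcell import bot
print(bot.finish_job())"
```

```text
the job is handed in; nothing more can be done
None
```

The tall wedge is under the middle of the free edge, the board is level on its stops, and the job was handed in at about 49 s. I slid the wedge in square by the gripper until the board rose. Then I let go and pushed it home from behind with the closed fingers.

**Last checks:**
- **Level:** the free edge top measures about 27.5 mm and the hinge edge about 27.0 mm.
- **Wedge position:** the toe is about 109 mm inside the edge, in the middle and square.
- **Holding:** a light touch afterwards met no contact at y = 16.3 mm, so the wedge had not crept back (it was last pushed to 15.8 mm).
- **Other things:** the low wedge, block, loupe, folding bone and paperweight look unmoved in the picture, by eye only. The gripper is clear of everything.

**Not ideal:** the last push reached about 10 N instead of the roughly 7 N intended, because I had sent three small steps without checking between them. The force between wedge and board cannot be read directly. I put it at about 13 N from the push forces, rising to about 16 N on the least favourable reading, which would be at the 16 N limit.

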